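# Load the cap rinse bin and hold its lid at the balance point

## Robot

A 6-joint arm with a two-finger parallel gripper is mounted at the origin on the work surface. World frame = base frame: x ahead of the robot, y to its left, z up, the work surface at z = 0. Lengths are in mm, angles in degrees, forces in N, time in s.
With the tool pointing down it reaches from about 225 to 725 mm from the base axis. Payload 3.1 kg.
Tool frame: the origin (TCP) lies at the very end of the fingers, on their centre line; the grasp point (between the pads) lies 19 mm behind it; z points along the fingers, y is the line along which they close (so a half turn about z gives the same grasp; the last joint's range is limited). The gripper opens to 85 mm and grips with 20 to 120 N. Pads are 22 mm wide; open, the fingers measure 114 mm over their backs; the gripper's body (76 mm by 85 mm) begins 54 mm behind the grasp point. The pads swing forward as they close: fully open they stand 13 mm farther back than shut.
Start: joints at [-82.953, 2.75, 5.684, 92.934, 0, 82.678], TCP at [130.279, -508.571, 200.112] pointing down, gripper open.
Joint ranges: [-166.93, 166.93], [-56.73, 111.36], [-69.38, 81.34], [-121.58, 131.49], [-85.45, 84.26], [-180, 180]. Speed limits (degrees/s): [159.86, 159.86, 180, 180, 180, 180].

## Interface

Orientations are given as [roll, pitch, yaw] about the fixed x, y, z axes, in that order (R = Rz(yaw) Ry(pitch) Rx(roll)).
In Python, from rig import sense, snapshot, close_job, trace, landmark_of gives the robot as it stands.
- The arm moves only by the shell command python3 -m jog 'ROWS' [OPENING] [FORCE]. ROWS is JSON, a list of rows, each a list of 6 numbers: the shift along the tool's x, y, z in units of 1 m (1.0 is 1 m), then the turn, a rotation vector about the tool's x, y, z in units of 60 degrees (1.0 is 60 degrees). In form: [[tx, ty, tz, wx, wy, wz], ...]. A call has 1 to 20 rows; each row is the pose to reach, as a shift and turn from the pose commanded when the call began, along the tool's axes at that moment; what a row does not reach only later rows make up. A row lasts 1/8 s, in which the tool goes at most 62.5 mm and 10.7 degrees, less where a joint would pass 70% of its speed; a pose out of reach is approached as far as the arm can. A call with a number of a shift or a turn outside -1 to 1 is refused whole. A call with a gripper value outside its range is refused whole. OPENING is the opening, from 0 (shut) to 1 (fully open), set as the call begins (- or left out, the last holds). The fingers move at their own pace and stop on an object; FORCE is the grip in N (left out, the last holds). Time passes only in rows, so rows that repeat a pose let the fingers close. It gives the time, the measured TCP pose, the force, the opening and the grip force at its end, in the units of the state.
- sense(): the state, without advancing time (a new reading comes with each control period).
- snapshot(name): name is "scene" or "side" or "wrist"; returns a dict with "img" (480x640x3 uint8, red, green, blue), "range_z" (480x640 float32, mm along the optical axis (not along the pixel's ray), 0 where there is no reading), "K" (3x3 intrinsics, pixels), "R" (3x3) and "t" (3): a world point X has camera coordinates R X + t. Camera axes: x right, y down, z forward; pixel columns grow to the right and rows downward; lengths in mm; the calibration is good to about 2 mm. The wrist camera is an equidistant fisheye: a pixel r from the principal point sees the ray r / f radians off the axis. A picture is of the moment at which its call begins.
- close_job(): hands the job in; it is judged then, once.
Trained networks look in the newest picture that a camera, given by its name, has taken for a name from the list of things; names that differ only in an ending like _2 or _b are one class to them, and where a whole thing is asked for, a point or a joint stands for the part that bears it (a point fixed in the world has none). Each returns a list of dicts, best first, with "confidence" (0 to 1); they miss things now and then, are a little off and sometimes report something else, mostly with a low value. They report only what shows in the picture. A call takes as long as a camera call. They do not tell look-alikes from the thing itself.
- trace(camera, target): "region" (480x640 bool, what is visible of it) and "rect" ([left, top, right, bottom] in pixels, round what is visible of it).
- landmark_of(camera, target): "at" ([column, row] in pixels: a listed point, or the origin of a listed thing).
The state is a dict: "time": time; "joints": joint angles; "qvel": joint speeds; "joint_efforts": joint torques, N m; "tool_pos": TCP position; "tool_rot": TCP orientation; "ft_force": force on the tool from outside, world axes, zero at the start; "wrist_torque": the same for the moment, N m; "gripper_width": finger opening in mm; "grip_force": force on a finger pad.
Only numpy, scipy, OpenCV 4.12 (cv2) and the standard library are available. Lean on these libraries where they do the work, as an engineer would, in place of code of your own. Each camera call takes 0.05 s, during which the arm holds its last target. There are 200 camera calls.

## Task

Tip all five brown bottle caps from the white tray into the grey rinse bin and set the empty tray back down flat on the bench, letting go of it. Then take the bin's blue lid, which is leaning open, by its steel bar, swing it up to its over-centre balance point, standing straight upright above its hinge, and finish still holding it there by the bar, still, so that it falls neither open nor shut (a colleague will fit the lid stay). Never let the lid drop towards shut, and leave the two brown bottles and the white jar standing where they are.

Things in the scene. Friction and masses are not known exactly. Their poses are not given: they have to be found in the camera images.
- tray: white open pouring tray, 120 (its x) x 150 (its y) x 30 mm high, loose, 0.18 to 0.29 kg, holding the five caps at the start. Origin: centre of its underside; z up. Floor 5 mm; side walls 4 mm and back wall 6 mm thick; the +y end is the pouring mouth, without a wall. A blue flat handle rises from the back (-y) wall and leans outward, 0.45 rad from the tray's z towards its -y.
- tray_grip (a point): grip point in the middle of the tray's blue handle, at (0, -90, +60) mm in the tray frame, same axes. Handle 40 mm wide (tray x), 12 mm thick; this point is 37 mm up its slope from the back wall's top and 23 mm below its end. Pinch across the thickness with the fingers pointing down along the slope.
- tray_lip (a point): middle of the tray's pouring edge, at (0, +75, +5) mm in the tray frame. The caps slide out over it when the tray is tipped steeply (55 to 75 degrees) with this edge down.
- bin: grey open-topped rinse bin fixed to the bench, 220 (its x) x 150 (its y) x 100 mm high, walls and floor about 6 mm. Origin: centre of its underside; z up. The lid is hinged along its +y rim and starts leaning open beyond that rim; the -y side is clear.
- lid (a joint): angle of the lid, rad: 0 shut flat on the bin, 1.571 straight upright (the balance point: the weight is exactly above the hinge), 2.36 leaning open against its stop (where it starts). The hinge is nearly free: off the balance point the lid falls the way it leans. Lid with bar weighs 0.25 to 0.5 kg.
- lid_hinge (a point): middle of the lid's hinge line, at (0, +79, +104) mm in the bin frame; the hinge runs along the bin's x. The lid panel is 220 mm wide, 8 mm thick and reaches 150 mm from the hinge.
- lid_bar (a point): round steel grip bar, 12 mm diameter, parallel to the hinge, in the lid's plane, 35 mm beyond its free edge, on two arms (108 mm clear between). Origin: its middle; x along the bar, -y away from the hinge. At lid angle q it is at y = 79 - 185 cos q, z = 104 + 185 sin q mm in the bin frame. Fingers can straddle it from straight above, also while it leans; it turns between them.
- cap0: brown plastic bottle cap, 32 mm diameter, 17 mm high, 18 g, loose in the tray. Origin: centre of its underside.
- cap1: brown plastic bottle cap, 32 mm diameter, 17 mm high, 18 g, loose in the tray. Origin: centre of its underside.
- cap2: brown plastic bottle cap, 32 mm diameter, 17 mm high, 18 g, loose in the tray. Origin: centre of its underside.
- cap3: brown plastic bottle cap, 32 mm diameter, 17 mm high, 18 g, loose in the tray. Origin: centre of its underside.
- cap4: brown plastic bottle cap, 32 mm diameter, 17 mm high, 18 g, loose in the tray. Origin: centre of its underside.
- bottle_a: brown bottle with a white label, 60 mm diameter, 120 mm high, beyond the work; to be left alone. Origin: centre of its underside.
- bottle_b: another such brown bottle; to be left alone. Origin: centre of its underside.
- jar: white jar with a blue cap, 56 mm diameter, 60 mm high, beyond the tray; to be left alone. Origin: centre of its underside.
Mind the look-alikes: they are no part of the job. Leave any purple or turquoise look-alike of the cap1 alone.

How it is judged:
By the outcome, as a careful person would: the job done as asked, in the order asked, and still so for the second after the job is handed in, while the arm keeps its last pose, push and grip.
It also fails if it takes over 64 s, if anything falls off the work surface, if the arm or the gripper's body presses on something with over 40 N, if the wrist force passes 120 N, or if a joint passes its speed limit or range.

## Working session

There is one attempt and no reset: what is moved stays moved. The work goes in short steps, Python scripts to look and compute and a shell command to move; the robot and the scene stay as the last step left them, time stands still between calls to the robot, and variables do not carry over. Pictures are saved under pics/ and viewed, at most 10 in all, crops included, and the job is handed in when it is done.

```bash
ls; mkdir -p pics; python3 - <<'E'
from rig import *
import cv2,numpy as np
a=[]
for c in("scene","side"):
    s=snapshot(c); np.savez(f"pics/{c}.npz",**s); a.append(s["img"])
    print(c,s["K"].tolist(),s["R"].round(4).tolist(),s["t"].round(1).tolist())
    for n in("tray","tray_grip","tray_lip","bin","lid_hinge","lid_bar","cap0","bottle_a","jar"):
        print(n,[(np.round(d["at"]).tolist(),round(d["confidence"],2)) for d in landmark_of(c,n)])
cv2.imwrite("pics/a.png",a[0][:,:,::-1]);cv2.imwrite("pics/b.png",a[1][:,:,::-1])
print(sense())
E
```

```text
pics
scene [[502.38453846823023, 0.0, 315.0357617066371], [0.0, 502.38453846823023, 245.1466836890243], [0.0, 0.0, 1.0]] [[-0.7265, 0.6869, -0.0185], [0.5253, 0.5378, -0.6594], [-0.443, -0.4887, -0.7516]] [447.5, -198.6, 1256.4]
tray [([296.0, 213.0], 0.58)]
tray_grip [([276.0, 173.0], 0.77), ([176.0, 258.0], 0.4)]
tray_lip [([312.0, 233.0], 0.84), ([408.0, 278.0], 0.36)]
bin [([369.0, 288.0], 0.85)]
lid_hinge [([405.0, 275.0], 0.87)]
lid_bar [([488.0, 273.0], 0.66), ([287.0, 200.0], 0.38), ([276.0, 205.0], 0.21)]
cap0 [([296.0, 191.0], 0.69), ([277.0, 208.0], 0.69), ([238.0, 198.0], 0.69), ([319.0, 175.0], 0.68), ([287.0, 216.0], 0.58), ([306.0, 209.0], 0.56), ([286.0, 201.0], 0.48)]
bottle_a [([249.0, 362.0], 0.8), ([226.0, 317.0], 0.73)]
jar [([174.0, 257.0], 0.77), ([296.0, 213.0], 0.66), ([273.0, 204.0], 0.53)]
side [[603.3224817085269, 0.0, 301.44608435035394], [0.0, 603.3224817085269, 236.14184259097212], [0.0, 0.0, 1.0]] [[0.9378, -0.347, -0.011], [-0.2573, -0.6735, -0.693], [0.2331, 0.6527, -0.7209]] [-535.7, 171.0, 905.1]
tray [([285.0, 377.0], 0.93)]
tray_grip [([294.0, 41
[... 375 characters left out ...]
, 0.82)]
{'time': 1.0, 'joints': array([-8.29520699e+01,  2.74900380e+00,  5.68555093e+00,  9.29334951e+01,
        1.25163731e-04,  8.26778482e+01]), 'qvel': array([ 0.03761984, -0.02394222, -0.04000703,  0.03322283,  0.00942585,
        0.02371024]), 'joint_efforts': array([ 1.54434274e-04, -3.38653100e+01,  3.20167744e+01,  1.08782184e-03,
       -1.73709514e-04, -2.79757487e-06]), 'tool_pos': array([ 130.28839223, -508.58483794,  200.13826368]), 'tool_rot': array([1.79996957e+02, 2.64825243e-04, 1.43700818e+01]), 'ft_force': array([-0.63398971, -0.28947215, -1.23726217]), 'wrist_torque': array([ 0.01701921, -0.00549891,  0.01894282]), 'grip_force': 0.0, 'gripper_width': 85.4071190700856}
```

View pics/a.png

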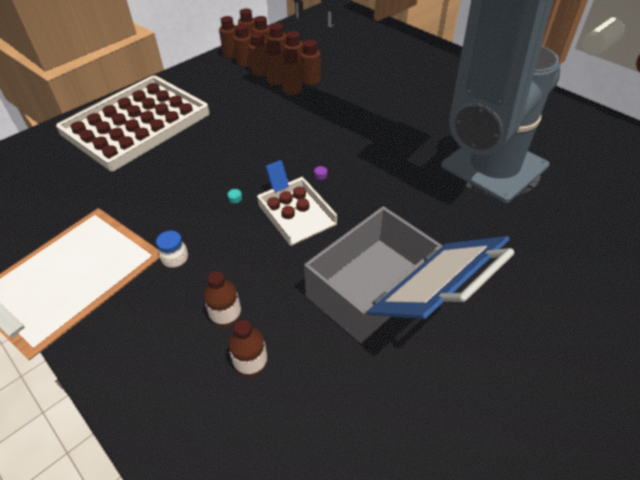

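View pics/b.png

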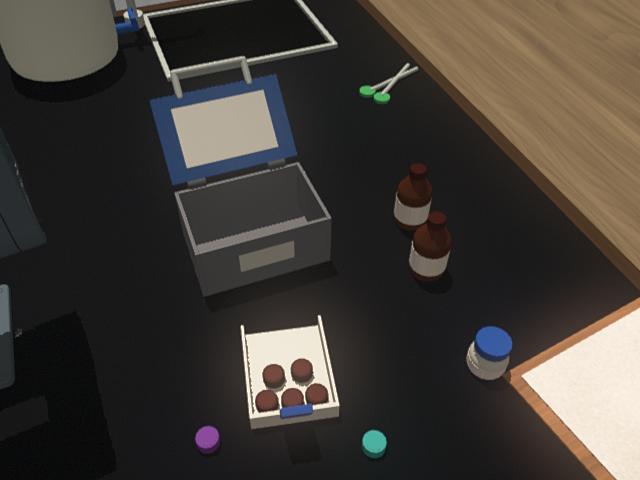

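Scene view: the working tray with its five caps is at (297,210) and its blue handle at (277,176). The bin is at (370,270), with the lid leaning open and its bar at (488,273).

Things that could be confused:
- **Tray:** the large tray of caps at (133,118).
- **Caps:** the turquoise cap at (235,196) and the purple cap at (321,173).
- **Bar:** the white rack at side view (240,30).

I choose the tray with the blue handle and the blue lid's bar, and check both in one close crop.

```bash
python3 - <<'E'
import cv2,numpy as np
s=np.load("pics/side.npz")["img"]; c=np.load("pics/scene.npz")["img"]
z=lambda i,x,y,w,h,W,H:cv2.resize(i[y:y+h,x:x+w],(W,H),interpolation=cv2.INTER_CUBIC)
L=np.vstack([z(s,225,310,130,125,312,300),z(c,250,155,100,96,312,300)])
R=np.vstack([z(s,140,50,200,125,488,305),z(s,140,150,200,121,488,295)])
cv2.imwrite("pics/c.png",np.hstack([L,R])[:,:,::-1])
E
```

```text
(no output)
```

View pics/c.png

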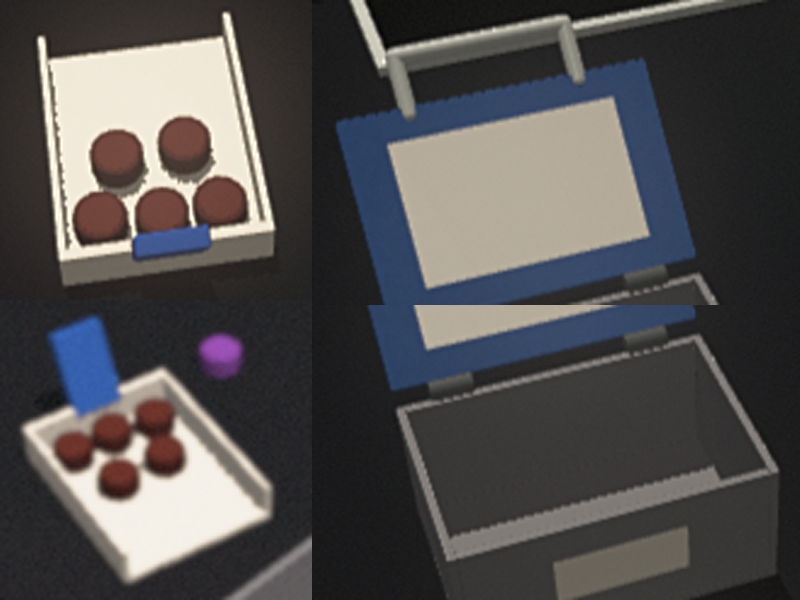

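The crop confirms both choices: the blue-handled tray holds five brown caps, with the purple cap outside it, and the blue lid has a bar on two arms. Next I fit the poses.

```bash
cat > h.py <<'E'
import numpy as np
from scipy.spatial.transform import Rotation as Ro
C={c:np.load(f"pics/{c}.npz") for c in("scene","side")}
def proj(c,X):
    p=C[c]["R"]@X+C[c]["t"]; p=C[c]["K"]@p; return p[:2]/p[2]
def pt(p,l):
    a=p[2];c,s=np.cos(a),np.sin(a)
    return np.array([p[0]+c*l[0]-s*l[1],p[1]+s*l[0]+c*l[1],l[2]])
E
python3 - <<'E'
from h import *
from scipy.optimize import least_squares
T=[("side",(-60,-75,30),(250,419.2)),("side",(-60,-75,0),(252,428)),("side",(60,-75,30),(338.3,406.7)),("side",(60,-75,0),(338.3,415.8)),
("side",(-60,75,30),(242.5,325.8)),("side",(60,75,30),(320,315.4)),("scene",(-60,-75,30),(302.6,177.4)),("scene",(60,-75,30),(258,196.7)),
("scene",(-60,75,30),(336.5,215.3)),("scene",(60,75,30),(290.7,238.3)),("scene",(60,75,0),(291.7,245)),("scene",(-60,75,0),(336.9,224.2))]
q=2.36;b=(0,79-185*np.cos(q),104+185*np.sin(q))
B=[("side",(-110,75,100),(175.2,192.2)),("side",(110,75,100),(299.8,163.5)),("side",(110,-75,100),(330.6,218.4)),("side",(-110,-75,100),(194.9,252.9)),
("scene",(-110,-75,100),(384,209)),("scene",(110,-75,100),(306,266)),("scene",(-110,75,100),(441,244)),("side",b,(207,67)),("scene",b,(488,273))]
for n,D in(("tray",T),("bin",B)):
    f=lambda p:np.concatenate([proj(c,pt(p,l))-u for c,l,u in D])
    best=min((least_squares(f,[400,-100,a],loss="soft_l1",f_scale=2) for a in np.arange(-3,3,1)),key=lambda r:r.cost)
    p=best.x;print(n,p[:2].round(1),np.degrees(p[2]).round(2));print(f(p).reshape(-1,2).round(1).tolist())
    if n=="tray":print("grip",pt(p,(0,-90,60)),"lip",pt(p,(0,75,5)))
    else:print("hinge",pt(p,(0,79,104)),"bar",pt(p,b),"barup",pt(p,(0,79,289)))
# depth check: tray floor & bin walls
E
```

```text
tray [ 468.  -220.2] -11.58
[[-0.9, -1.3], [-1.2, 0.5], [0.7, -1.9], [-0.1, -0.3], [-2.7, -0.8], [-0.4, -0.8], [-1.4, -0.6], [-1.5, -1.1], [-0.6, -0.9], [-1.8, -2.1], [-2.0, 0.4], [-1.2, -0.4]]
grip [ 449.91275396 -308.40965679   60.        ] lip [ 483.02101261 -146.76546974    5.        ]
bin [498.4  38.2] 1800.32
[[-2.1, -0.8], [-1.9, -2.9], [0.5, -1.6], [-0.3, 1.3], [-1.7, -3.2], [-2.6, -1.5], [1.0, 1.1], [0.3, -1.4], [-1.1, 0.6]]
hinge [497.91726131 117.2041651  104.        ] bar [497.17987677 248.51371761 234.31599167] barup [497.91726131 117.2041651  289.        ]
```

```bash
cat >> h.py <<'E'
TRAY=np.array([468.,-220.2,np.radians(-11.58)]); BIN=np.array([498.4,38.2,np.radians(.32)])
GL=np.array([0,-90,60.]); Z=np.array([0,np.sin(.45),-np.cos(.45)]); Yt=np.array([0,np.cos(.45),np.sin(.45)])
RT=np.column_stack([np.cross(Yt,Z),Yt,Z])   # tool in tray frame
def tool(trayR,trayp,back=0):  # TCP pose for tray pose; back = retreat mm
    return trayp+trayR@(GL+Z*(19-back)), trayR@RT
def row(P,R,P0,R0):
    return np.r_[R0.T@(P-P0)/1000, Ro.from_matrix(R0.T@R).as_rotvec(degrees=True)/60].round(4).tolist()
def now():
    from rig import sense
    s=sense(); return s["tool_pos"],Ro.from_euler("xyz",s["tool_rot"],degrees=True).as_matrix()
E
python3 - <<'E'
from h import *
P0,R0=now()
P,R=tool(Ro.from_euler("z",TRAY[2]).as_matrix(),np.r_[TRAY[:2],0],100)
print(P,row(P,R,P0,R0)); print("half shift",R0.T@(np.array([330,-400,230])-P0))
E
```

```text
[ 442.86139087 -342.88315417  132.93621529] [0.3439, -0.0829, 0.0672, -0.1324, 0.5746, -2.5103]
half shift [220.41209918 -55.62070259 -29.8657092 ]
```

```bash
python3 -m jog '[[0.05,-0.01,-0.01,0,0,-0.17],[0.1,-0.03,-0.02,0,0,-0.34],[0.15,-0.04,-0.03,0,0,-0.5],[0.19,-0.05,-0.03,0,0,-0.67],[0.21,-0.055,-0.03,0,0,-0.83],[0.22,-0.055,-0.03,0,0,-1.0],[0.22,-0.055,-0.03,0,0,-1.0]]' 1
python3 - <<'E'
from h import *
P0,R0=now()
P,R=tool(Ro.from_euler("z",TRAY[2]).as_matrix(),np.r_[TRAY[:2],0],100)
print(row(P,R,P0,R0))
E
```

```text
time: 1.88
tool_pos: [330.3, -400.4, 230.1]
tool_rot: [-180.0, 0.0, 74.3]
ft_force: [-0.5, -0.7, -0.3]
gripper_width: 85.3
grip_force: 0.0
[0.0857, 0.0929, 0.0971, -0.3281, 0.3522, -1.5389]
```

```bash
python3 -m jog '[[0.01,0.01,0.0,-0.04,0.04,-0.17],[0.02,0.02,0.01,-0.08,0.08,-0.34],[0.03,0.03,0.02,-0.12,0.12,-0.51],[0.04,0.04,0.03,-0.15,0.16,-0.68],[0.05,0.05,0.03,-0.18,0.2,-0.84],[0.06,0.06,0.03,-0.21,0.23,-1.0],[0.06,0.06,0.03,-0.21,0.23,-1.0]]'
python3 - <<'E'
from h import *
P0,R0=now()
P,R=tool(Ro.from_euler("z",TRAY[2]).as_matrix(),np.r_[TRAY[:2],0],100)
print(row(P,R,P0,R0))
E
```

```text
time: 2.75
tool_pos: [403.3, -359.7, 199.1]
tool_rot: [163.0, -5.4, 135.4]
ft_force: [-0.0, 0.1, -0.2]
gripper_width: 85.1
grip_force: 0.0
[-0.0226, 0.0191, 0.0732, -0.1156, 0.1194, -0.5443]
```

```bash
python3 -m jog '[[-0.008,0.006,0.02,-0.04,0.04,-0.17],[-0.015,0.012,0.05,-0.08,0.08,-0.35],[-0.0226,0.019,0.0732,-0.1156,0.1194,-0.5443],[-0.0226,0.019,0.0732,-0.1156,0.1194,-0.5443],[-0.0226,0.019,0.0732,-0.1156,0.1194,-0.5443],[-0.0226,0.019,0.0732,-0.1156,0.1194,-0.5443]]'
python3 - <<'E'
from h import *
from rig import *
import cv2
P0,R0=now()
P,R=tool(Ro.from_euler("z",TRAY[2]).as_matrix(),np.r_[TRAY[:2],0],0)
print(row(P,R,P0,R0),sense()["joints"].round(0))
a=[]
for c in("side","wrist"):
    s=snapshot(c)["img"];a.append(s)
    print(c,[(np.round(d["at"]),d["confidence"]) for d in landmark_of(c,"tray_grip")])
cv2.imwrite("pics/d.png",np.hstack([cv2.resize(a[0][250:,130:450],(400,287)),cv2.resize(a[1],(400,300))[:287]])[:,:,::-1])
E
```

```text
time: 3.5
tool_pos: [443.2, -343.2, 135.9]
tool_rot: [154.4, 0.2, 168.5]
ft_force: [-0.1, -0.2, 0.4]
gripper_width: 85.3
grip_force: 0.0
[0.0007, -0.0007, 0.1028, -0.0037, 0.0027, 0.0033] [-56.  26.  21. 104.  18. -47.]
side []
wrist [(array([315., 233.]), 0.68)]
```

View pics/d.png

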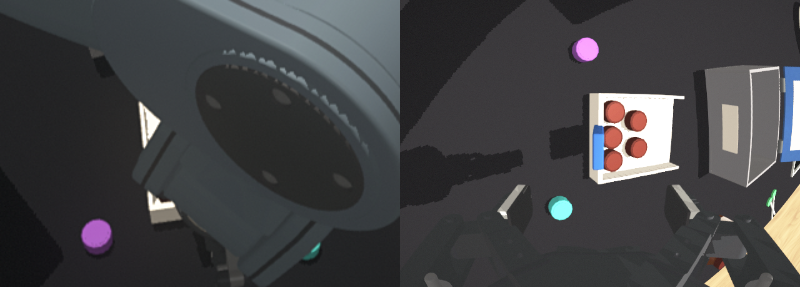

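Wrist view: the blue handle at (598,147) is midway between the fingers at (512,200) and (682,200), and the five brown caps sit behind it. I advance and close on it.

```bash
python3 -m jog '[[0,0,0.03,0,0,0],[0,0,0.06,0,0,0],[0,0,0.085,0,0,0],[0,0,0.1,0,0,0],[0,0,0.1,0,0,0]]' 0.5 40
python3 -m jog '[[0,0,0.0,0,0,0],[0,0,0,0,0,0],[0,0,0,0,0,0],[0,0,0,0,0,0],[0,0,0,0,0,0],[0,0,0,0,0,0]]' 0 60
python3 - <<'E'
from h import *
P0,R0=now()
P,R=tool(Ro.from_euler("z",TRAY[2]).as_matrix(),np.r_[TRAY[:2],0],0)
print(row(P,R,P0,R0))
# lift row then transport, aligned yaw 0.3, lip at bin-y -5 => world
Rb=Ro.from_euler("z",BIN[2]).as_matrix()
R1=Ro.from_euler("z",TRAY[2]).as_matrix()
T0=P0-R1@(GL+Z*19)
for up in (60,160):
  print("up",row(*tool(R1,T0+[0,0,up]),P0,R0))
E
```

```text
time: 4.32
tool_pos: [451.6, -298.9, 43.2]
tool_rot: [154.2, 0.1, 168.7]
ft_force: [-0.3, -0.8, 0.8]
gripper_width: 42.5
grip_force: 0.0
time: 5.08
tool_pos: [452.7, -301.2, 45.2]
tool_rot: [154.4, 0.3, 168.6]
ft_force: [-0.9, -2.4, 5.2]
gripper_width: 9.9
grip_force: 60.0
[0.0013, -0.0003, 0.0024, -0.0032, 0.0028, 0.0056]
up [-0.0003, 0.0259, -0.0541, -0.0032, 0.0028, 0.0056]
up [-0.0008, 0.0691, -0.1443, -0.0032, 0.0028, 0.0056]
```

```bash
python3 -m jog '[[0,0.004,-0.009,0,0,0],[0,0.013,-0.027,0,0,0],[0,0.026,-0.054,0,0,0],[0,0.039,-0.081,0,0,0],[0,0.052,-0.108,0,0,0],[0,0.062,-0.13,0,0,0],[0,0.067,-0.14,0,0,0],[0,0.069,-0.144,0,0,0],[0,0.069,-0.144,0,0,0]]' 0 80
python3 - <<'E'
from h import *
from rig import sense
P0,R0=now()
Rb=Ro.from_euler("z",BIN[2]).as_matrix()
# lip target level: bin (0,-60) z 165
lip=np.array([0,75,5.])
def pose(tilt,L):
    Rt=Rb@Ro.from_euler("x",-tilt,degrees=True).as_matrix()
    return tool(Rt,L-Rt@lip)
P,R=pose(0,pt(BIN,(0,-50,165)));print(P,row(P,R,P0,R0),sense()["joints"].round())
E
```

```text
time: 6.2
tool_pos: [451.4, -299.9, 202.9]
tool_rot: [154.3, 0.1, 168.7]
ft_force: [0.2, 0.4, -2.9]
gripper_width: 9.1
grip_force: 78.4
[ 499.55462371 -168.53243053  202.89150506] [-0.0215, 0.1245, 0.0601, -0.0008, 0.0858, -0.1737] [-53.  22.  23. 109.  19. -45.]
```

```bash
python3 -m jog '[[-0.001,0.006,0.003,0,0.004,-0.009],[-0.003,0.019,0.009,0,0.013,-0.027],[-0.007,0.042,0.02,0,0.029,-0.058],[-0.011,0.066,0.032,0,0.045,-0.092],[-0.015,0.089,0.043,0,0.061,-0.124],[-0.019,0.108,0.052,0,0.074,-0.15],[-0.021,0.12,0.058,0,0.083,-0.168],[-0.0215,0.1245,0.06,0,0.086,-0.174],[-0.0215,0.1245,0.06,0,0.086,-0.174]]'
python3 - <<'E'
from h import *
from rig import *
import cv2
s=sense();print(s["joints"].round(),s["tool_pos"],s["gripper_width"])
P0,R0=now()
lip=np.array([0,75,5.])
for c in("scene","side"):
    i=snapshot(c)["img"]
    print(c,[(np.round(d["at"]).tolist(),round(d["confidence"],2)) for d in landmark_of(c,"tray_lip")], "expect",proj(c,pt(BIN,(0,-50,165))).round())
Rb=Ro.from_euler("z",BIN[2]).as_matrix()
def pose(tilt,L):
    Rt=Rb@Ro.from_euler("x",-tilt,degrees=True).as_matrix()
    return tool(Rt,L-Rt@lip)
for t,y,z in((10,-47,160),(20,-40,150),(30,-30,135),(40,-20,118),(50,-10,105),(60,-5,95),(68,0,90)):
    P,R=pose(t,pt(BIN,(0,y,z))); print(t,P.round(),row(P,R,P0,R0))
E
```

```text
time: 7.32
tool_pos: [499.7, -168.7, 203.5]
tool_rot: [154.3, 0.0, -179.6]
ft_force: [0.1, -0.7, -2.4]
gripper_width: 9.3
grip_force: 78.4
[-39.  18.  19. 108.  20. -42.] [ 499.67094792 -168.69364495  203.45220484] 9.320810261870761
scene [([356.0, 218.0], 0.82)] expect [356. 217.]
side [([258.0, 200.0], 0.79), ([484.0, 364.0], 0.74)] expect [257. 193.]
10 [ 499. -157.  225.] [0.0001, 0.0201, -0.0137, 0.1651, 0.0, 0.0006]
20 [ 499. -136.  239.] [0.0001, 0.0449, -0.0181, 0.3317, 0.0001, 0.0006]
30 [ 499. -109.  246.] [0.0001, 0.0727, -0.0125, 0.4984, 0.0002, 0.0006]
40 [499. -78. 248.] [0.0, 0.1014, -0.0004, 0.6651, 0.0002, 0.0006]
50 [499. -44. 249.] [0.0, 0.1327, 0.0128, 0.8317, 0.0003, 0.0006]
60 [499. -12. 250.] [0.0, 0.1609, 0.0261, 0.9984, 0.0003, 0.0006]
68 [499.  15. 250.] [-0.0, 0.1852, 0.0379, 1.1317, 0.0004, 0.0006]
```

```bash
python3 -m jog '[[0,0.008,-0.006,0.06,0,0],[0,0.02,-0.0137,0.165,0,0],[0,0.032,-0.016,0.25,0,0],[0,0.045,-0.018,0.33,0,0],[0,0.059,-0.015,0.415,0,0],[0,0.073,-0.0125,0.5,0,0],[0,0.087,-0.006,0.58,0,0],[0,0.101,0,0.665,0,0],[0,0.117,0.006,0.75,0,0],[0,0.133,0.013,0.83,0,0],[0,0.147,0.02,0.915,0,0],[0,0.16,0.026,0.99,0,0],[0,0.16,0.026,0.99,0,0]]'
python3 - <<'E'
from h import *
from rig import *
s=sense();print(s["joints"].round(),s["tool_pos"],s["gripper_width"])
P0,R0=now()
lip=np.array([0,75,5.])
Rb=Ro.from_euler("z",BIN[2]).as_matrix()
def pose(tilt,L):
    Rt=Rb@Ro.from_euler("x",-tilt,degrees=True).as_matrix()
    return tool(Rt,L-Rt@lip)
for t,y,z in((60,-5,95),(70,-5,90)):
    P,R=pose(t,pt(BIN,(0,y,z))); print(t,P.round(),row(P,R,P0,R0))
E
```

```text
time: 9.15
tool_pos: [498.1, -11.3, 247.5]
tool_rot: [-146.4, -0.2, -179.5]
ft_force: [0.1, 0.3, -2.0]
gripper_width: 9.7
grip_force: 78.6
[ 13.   6.   7. 100. -33.  15.] [498.07791932 -11.30448846 247.54529774] 9.724431320900704
60 [499. -12. 250.] [-0.0006, -0.0021, -0.0012, 0.0108, -0.0017, 0.0042]
70 [499.  15. 250.] [-0.0007, 0.0206, -0.0169, 0.1774, -0.0013, 0.0044]
```

Force dropped by about 0.9 N (5×18 g = 0.88 N), which fits all five caps leaving. I tip a bit further, shake and look.

```bash
python3 -m jog '[[0,0.01,-0.008,0.09,0,0],[0,0.02,-0.016,0.175,0,0],[0,0.02,-0.004,0.175,0,0],[0,0.02,-0.016,0.175,0,0],[0,0.02,-0.016,0.175,0,0],[0,0.02,-0.016,0.175,0,0]]'
python3 - <<'E'
from rig import *
import cv2,numpy as np
a=[snapshot(c)["img"] for c in("scene","side","wrist")]
for c in("scene","side","wrist"): print(c,[(np.round(d["at"]).tolist(),round(d["confidence"],2)) for d in landmark_of(c,"cap0")])
v=np.hstack([cv2.resize(a[0][150:350,220:540],(400,250)),cv2.resize(a[1][50:350,100:500],(400,300))[:250]])
w=cv2.resize(a[2],(400,300))
cv2.imwrite("pics/e.png",np.vstack([v,np.hstack([w,0*w])])[:,:,::-1])
E
```

```text
time: 9.9
tool_pos: [499.1, 11.8, 253.1]
tool_rot: [-135.9, 0.2, -179.7]
ft_force: [-0.9, 0.2, -2.4]
gripper_width: 9.5
grip_force: 78.7
scene [([315.0, 178.0], 0.72), ([364.0, 268.0], 0.65), ([236.0, 199.0], 0.59), ([344.0, 297.0], 0.53), ([411.0, 264.0], 0.45)]
side [([232.0, 224.0], 0.7), ([262.0, 217.0], 0.68), ([207.0, 439.0], 0.65), ([377.0, 446.0], 0.56), ([202.0, 237.0], 0.48)]
wrist [([541.0, 131.0], 0.97), ([295.0, 79.0], 0.92), ([552.0, 196.0], 0.91), ([473.0, 208.0], 0.9), ([486.0, 281.0], 0.68), ([542.0, 260.0], 0.64), ([260.0, 207.0], 0.62)]
```

View pics/e.png

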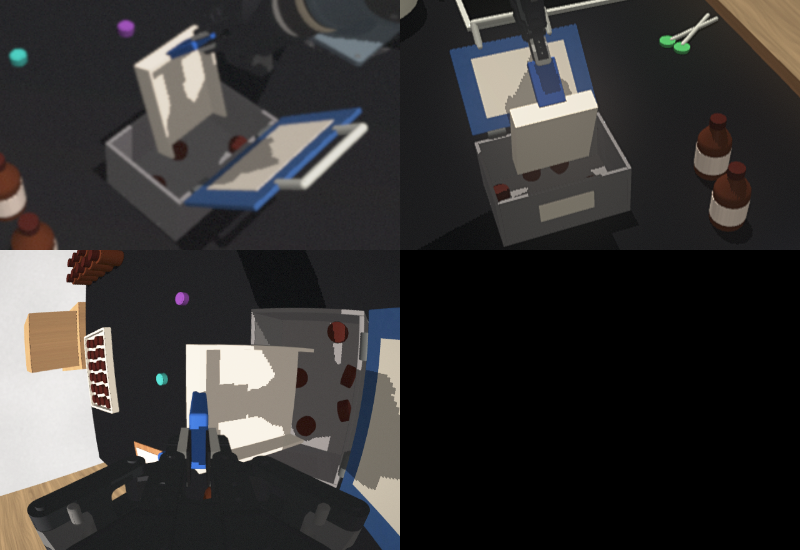

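Wrist view: the tray is empty, and all five caps are in the bin at (338,331), (348,376), (343,410), (302,378) and (306,426). Now I untilt and return the tray.

```bash
python3 - <<'E'
from h import *
P0,R0=now()
lip=np.array([0,75,5.])
Rb=Ro.from_euler("z",BIN[2]).as_matrix()
def pose(tilt,L):
    Rt=Rb@Ro.from_euler("x",-tilt,degrees=True).as_matrix()
    return tool(Rt,L-Rt@lip)
for t,y,z in((61,-8,115),(52,-18,135),(43,-40,160),(34,-65,170),(25,-85,170),(14,-100,160)):
    P,R=pose(t,pt(BIN,(0,y,z))); print(t,P.round(),row(P,R,P0,R0))
E
```

```text
61 [499. -13. 270.] [0.0001, -0.0308, 0.0038, -0.1495, 0.0005, -0.0003]
52 [499. -46. 282.] [0.0001, -0.063, 0.0192, -0.2995, 0.0005, -0.0003]
43 [499. -91. 295.] [0.0001, -0.1035, 0.0409, -0.4495, 0.0005, -0.0002]
34 [ 499. -136.  289.] [0.0001, -0.1319, 0.0762, -0.5995, 0.0005, -0.0002]
25 [ 500. -173.  271.] [0.0001, -0.1457, 0.1154, -0.7495, 0.0005, -0.0001]
14 [ 500. -205.  235.] [0.0001, -0.1436, 0.1634, -0.9329, 0.0006, -0.0001]
```

```bash
python3 -m jog '[[0,-0.015,0,-0.07,0,0],[0,-0.031,0.004,-0.15,0,0],[0,-0.063,0.019,-0.3,0,0],[0,-0.1035,0.041,-0.45,0,0],[0,-0.132,0.076,-0.6,0,0],[0,-0.146,0.115,-0.75,0,0],[0,-0.144,0.163,-0.93,0,0],[0,-0.144,0.163,-0.93,0,0]]'
python3 - <<'E'
from h import *
P0,R0=now();print(P0)
R1=Ro.from_euler("z",TRAY[2]).as_matrix()
print(row(*tool(R1,np.r_[468,-222,100]),P0,R0))
print(row(*tool(R1,np.r_[468,-222,20]),P0,R0))
E
```

```text
time: 11.2
tool_pos: [495.9, -211.7, 226.1]
tool_rot: [168.1, -0.8, 179.7]
ft_force: [-0.1, 1.4, -1.6]
gripper_width: 9.2
grip_force: 78.7
[ 495.90357686 -211.73669852  226.11008331]
[0.0426, -0.1059, 0.0633, -0.2318, -0.0737, 0.1736]
[0.0415, -0.1224, 0.1416, -0.2318, -0.0737, 0.1736]
```

```bash
python3 -m jog '[[0.005,-0.013,0.008,-0.03,-0.01,0.02],[0.015,-0.037,0.022,-0.08,-0.026,0.06],[0.026,-0.064,0.038,-0.14,-0.044,0.105],[0.036,-0.09,0.054,-0.195,-0.062,0.146],[0.0425,-0.106,0.063,-0.232,-0.074,0.174],[0.042,-0.11,0.083,-0.232,-0.074,0.174],[0.042,-0.116,0.113,-0.232,-0.074,0.174],[0.0415,-0.121,0.135,-0.232,-0.074,0.174],[0.0415,-0.1225,0.1416,-0.232,-0.074,0.174],[0.0415,-0.1225,0.1416,-0.232,-0.074,0.174]]'
python3 - <<'E'
from h import *
from rig import *
import cv2
P0,R0=now();print(P0)
R1=Ro.from_euler("z",TRAY[2]).as_matrix()
T=P0-R0@RT.T@(GL+Z*19);print("tray at",T)
print(row(*tool(R1,np.r_[468,-222,2]),P0,R0))
a=[snapshot(c)["img"] for c in("scene","side")]
for c in("scene","side"): print(c,[(np.round(d["at"]).tolist(),round(d["confidence"],2)) for d in landmark_of(c,"tray_lip")],proj(c,T+R0@RT.T@[0,75,5]))
cv2.imwrite("pics/f.png",np.hstack([cv2.resize(a[0][140:260,220:380],(400,300)),cv2.resize(a[1][290:470,180:420],(400,300))])[:,:,::-1])
E
```

```text
time: 12.45
tool_pos: [459.1, -295.9, 72.2]
tool_rot: [154.4, 0.9, 169.1]
ft_force: [-0.4, 0.7, -2.1]
gripper_width: 9.3
grip_force: 78.7
[ 459.05332241 -295.92615406   72.15958769]
tray at [ 475.09731739 -215.89815256   29.04917502]
[0.0066, -0.0185, 0.0213, -0.0025, 0.0079, 0.0167]
scene [([314.0, 225.0], 0.71)] [312.15756802 226.42278536]
side [([486.0, 362.0], 0.39)] [282.76259113 314.72275451]
```

View pics/f.png

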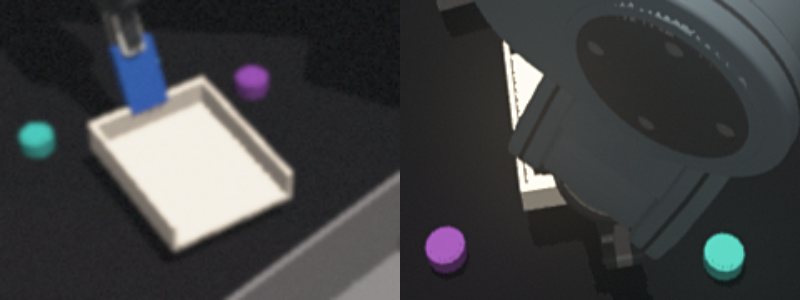

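Scene view: the tray is empty and level above the bench, clear of the purple (252,80) and turquoise (37,138) caps. I lower it.

```bash
python3 -m jog '[[0.004,-0.012,0.005,0,0.004,0.008],[0.0066,-0.0165,0.012,0,0.008,0.016],[0.0066,-0.018,0.018,0,0.008,0.016],[0.0066,-0.0187,0.0215,0,0.008,0.016],[0.0066,-0.0187,0.0215,0,0.008,0.016],[0.0066,-0.0187,0.0215,0,0.008,0.016]]'
```

```text
time: 13.4
tool_pos: [451.3, -303.0, 45.3]
tool_rot: [154.4, 0.0, 168.4]
ft_force: [-4.9, -1.4, 5.8]
gripper_width: 8.9
grip_force: 79.7
```

```bash
python3 - <<'E'
from h import *
P0,R0=now()
print("tray at",P0-R0@RT.T@(GL+Z*19),"down dir",R0.T@[0,0,-1])
E
```

```text
tray at [ 467.73991572 -223.06582477    2.14021807] down dir [ 8.25411374e-04 -4.32386246e-01  9.01688113e-01]
```

```bash
python3 -m jog '[[0,0,0,0,0,0],[0,0,0,0,0,0],[0,0,0,0,0,0],[0,0,0,0,0,0]]' 0.45
python3 -m jog '[[0,0,-0.015,0,0,0],[0,0,-0.04,0,0,0],[0,0,-0.07,0,0,0],[0,0,-0.11,0,0,0],[0,0,-0.15,0,0,0],[0,0,-0.15,0,0,0]]'
python3 - <<'E'
from h import *
from rig import *
import cv2
a=[snapshot(c)["img"] for c in("scene","side")]
cv2.imwrite("pics/g.png",np.hstack([cv2.resize(a[0][140:380,220:540],(400,300)),cv2.resize(a[1][:,:],(400,300))])[:,:,::-1])
q=2.36;b=pt(BIN,(0,79-185*np.cos(q),104+185*np.sin(q)))
for c in("scene","side"):
  for n,e in(("tray",pt([468,-222,TRAY[2]],(0,0,0))),("lid_bar",b)): print(c,n,[(np.round(d["at"]).tolist(),round(d["confidence"],2)) for d in landmark_of(c,n)],proj(c,e))
P0,R0=now(); print(P0)
Rv=np.column_stack([[-np.cos(BIN[2]),-np.sin(BIN[2]),0],[-np.sin(BIN[2]),np.cos(BIN[2]),0],[0,0,-1]])
print(row(np.r_[b[0],150,330],Rv,P0,R0))
E
```

```text
time: 13.9
tool_pos: [451.7, -302.4, 44.1]
tool_rot: [154.3, 0.1, 168.4]
ft_force: [-0.0, -0.1, 0.6]
gripper_width: 38.3
grip_force: 0.0
time: 14.65
tool_pos: [439.1, -369.4, 183.8]
tool_rot: [154.7, 0.4, 168.3]
ft_force: [0.3, 0.3, 0.1]
gripper_width: 38.5
grip_force: 0.0
scene tray [([296.0, 212.0], 0.6)] [295.50931843 213.84763855]
scene lid_bar [([489.0, 273.0], 0.81)] [486.89028217 273.5810268 ]
side tray [] [287.74308204 375.02090399]
side lid_bar [] [207.35651468  65.63278875]
[ 438.08017393 -365.31382722  178.3168015 ]
[0.0457, 0.5312, 0.0882, 0.4282, 0.0437, -0.1952]
```

View pics/g.png

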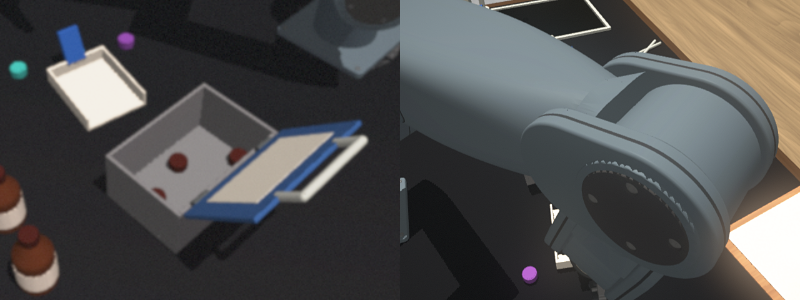

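Scene view: the tray sits flat and empty at (97,88), released, with the lid still open at (290,165). I move over to the bar.

```bash
python3 -m jog '[[0.002,0.05,-0.05,0.03,0.003,-0.01],[0.006,0.1,-0.07,0.07,0.007,-0.03],[0.012,0.16,-0.06,0.12,0.012,-0.055],[0.017,0.22,-0.04,0.17,0.017,-0.08],[0.022,0.28,-0.02,0.21,0.022,-0.1],[0.028,0.34,0.01,0.26,0.027,-0.12],[0.034,0.4,0.035,0.31,0.032,-0.145],[0.04,0.46,0.06,0.36,0.038,-0.17],[0.044,0.51,0.08,0.41,0.042,-0.19],[0.0457,0.531,0.088,0.428,0.044,-0.195],[0.0457,0.531,0.088,0.428,0.044,-0.195]]' 0.6
python3 - <<'E'
from h import *
from rig import *
P0,R0=now(); print(P0,sense()["joints"].round())
q=2.36;b=pt(BIN,(0,79-185*np.cos(q),104+185*np.sin(q)))
Rv=np.column_stack([[-np.cos(BIN[2]),-np.sin(BIN[2]),0],[-np.sin(BIN[2]),np.cos(BIN[2]),0],[0,0,-1]])
print(b,row(np.r_[b[:2],300],Rv,P0,R0))
E
```

```text
time: 16.32
tool_pos: [496.6, 151.8, 328.9]
tool_rot: [-179.9, -0.1, -179.4]
ft_force: [0.6, 0.1, -0.1]
gripper_width: 51.4
grip_force: 0.0
[496.56590078 151.84076705 328.88401462] [ 10.   7.  25. 108.  -0.   9.]
[497.22540442 248.50834283 234.31599167] [-0.0017, 0.0967, 0.0287, -0.0021, -0.0013, 0.0047]
```

```bash
python3 -m jog '[[0,0.025,0,0,0,0],[-0.001,0.06,0.01,0,0,0.002],[-0.0017,0.085,0.025,0,0,0.005],[-0.0017,0.097,0.029,0,0,0.005],[-0.0017,0.097,0.029,0,0,0.005],[-0.0017,0.097,0.029,0,0,0.005]]' 0.55
python3 - <<'E'
from h import *
from rig import *
import cv2
P0,R0=now(); print(P0)
s=snapshot("wrist"); i=s["img"].copy()
r=landmark_of("wrist","lid_bar"); print(r)
# ray at known height 234
K,R,t=s["K"],s["R"],s["t"]; C0=-R.T@t
for d in r[:2]:
    v=(np.array(d["at"])-K[:2,2])/K[0,0]; th=np.hypot(*v); ray=R.T@np.r_[np.sin(th)*v/th,np.cos(th)]
    print("bar at z234:",C0+ray*(234.3-C0[2])/ray[2])
b=pt(BIN,(0,79-185*np.cos(2.36),104+185*np.sin(2.36)))
print(row(np.r_[b[:2],b[2]-19],R0,P0,R0))
cv2.imwrite("pics/h.png",i[:,:,::-1])
E
```

```text
time: 17.08
tool_pos: [499.0, 244.9, 301.7]
tool_rot: [-179.9, 0.1, 179.9]
ft_force: [-0.2, 1.1, 0.1]
gripper_width: 46.8
grip_force: 0.0
[498.9865819  244.93189599 301.66614682]
[{'at': [322.0, 244.2], 'confidence': 0.73}, {'at': [192.7, 220.3], 'confidence': 0.24}]
bar at z234: [499.73038908 247.48859018 234.3       ]
bar at z234: [482.57881371 158.16992546 234.3       ]
[0.0019, 0.0038, 0.0863, 0.0, 0.0, 0.0]
```

View pics/h.png

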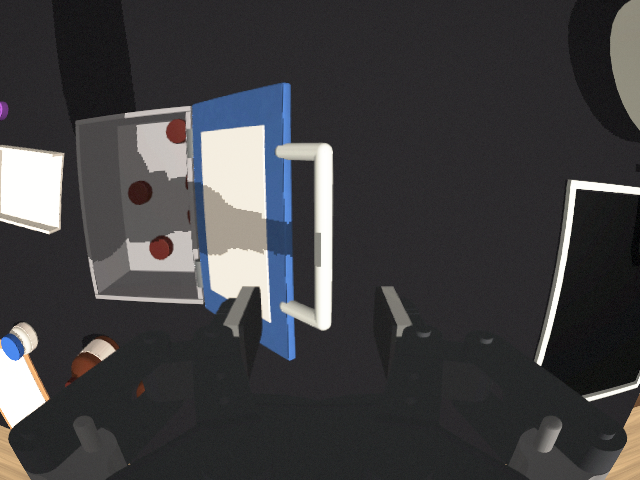

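Wrist view: the bar at (322,240) is centred between the fingers at (255,295) and (387,295), and the caps are in the bin. I descend and grip.

```bash
python3 -m jog '[[0,0.001,0.02,0,0,0],[0.001,0.003,0.045,0,0,0],[0.001,0.003,0.07,0,0,0],[0.001,0.003,0.084,0,0,0],[0.001,0.003,0.084,0,0,0],[0.001,0.003,0.084,0,0,0]]' 0.5 30
python3 -m jog '[[0,0,0,0,0,0],[0,0,0,0,0,0],[0,0,0,0,0,0],[0,0,0,0,0,0],[0,0,0,0,0,0]]' 0 30
python3 - <<'E'
from h import *
P0,R0=now(); H=pt(BIN,(0,79,104)); print(P0,H)
a0=np.arctan2(P0[2]+19-H[2],P0[1]-H[1]);print(np.degrees(a0),np.hypot(P0[2]+19-H[2],P0[1]-H[1]))
E
```

```text
time: 17.92
tool_pos: [498.4, 248.9, 218.2]
tool_rot: [-179.9, 0.2, 180.0]
ft_force: [-0.3, 0.7, 0.4]
gripper_width: 42.7
grip_force: 0.0
time: 18.55
tool_pos: [497.8, 248.9, 216.9]
tool_rot: [-179.9, 0.1, 180.0]
ft_force: [-0.0, 0.7, 0.2]
gripper_width: -0.1
grip_force: 0.0
[497.79920692 248.86087416 216.88095415] [497.95878306 117.19876789 104.        ]
45.04757878009236 186.35314941293237
```

The fingers shut fully with nothing between them, so I look.

```bash
python3 - <<'E'
from h import *
from rig import *
import cv2
a=[]
for c in("wrist","scene"):
    s=snapshot(c); a.append(s["img"])
    if c=="scene":
        r=landmark_of(c,"lid_bar");print(r)
        m=[d for d in trace(c,"lid_bar")]
        D=s["range_z"];K,R,t=s["K"],s["R"],s["t"]
        for px in((470,287),(480,280),(488,273),(500,262),(508,255)):
            u,v=px; z=D[v,u]; print(px,(R.T@(np.linalg.inv(K)@[u,v,1]*z-t)).round(),a[-1][v,u])
s=snapshot("side");D=s["range_z"];K,R,t=s["K"],s["R"],s["t"]
for u,v in((190,70),(207,66),(225,62),(240,60)):
    z=D[v,u]; print(u,v,(R.T@(np.linalg.inv(K)@[u,v,1]*z-t)).round(),s["img"][v,u])
cv2.imwrite("pics/i.png",np.hstack([cv2.resize(a[0],(400,300)),cv2.resize(a[1][200:350,340:540],(400,300))])[:,:,::-1])
E
```

```text
[{'at': [485.7, 272.7], 'confidence': 0.89}]
(470, 287) [539. 247. 239.] [215 212 201]
(480, 280) [517. 249. 238.] [226 224 215]
(488, 273) [499. 250. 239.] [102 100  95]
(500, 262) [505. 262. 280.] [33 32 35]
(508, 255) [504. 268. 300.] [34 33 35]
190 70 [466. 242. 236.] [110 110 102]
207 66 [495. 242. 238.] [92 92 85]
225 62 [527. 243. 238.] [139 139 127]
240 60 [552. 239. 238.] [110 109 101]
```

View pics/i.png

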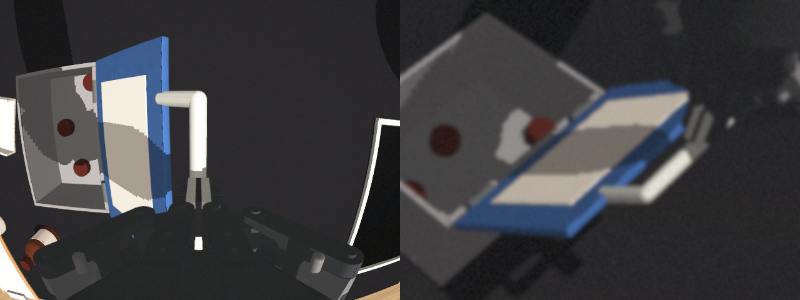

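```bash
python3 - <<'E'
from h import *
from rig import *
s=sense();print(s["gripper_width"],s["grip_force"],s["tool_pos"],s["joint_efforts"].round(2))
s=snapshot("wrist");D=s["range_z"];K,R,t=s["K"],s["R"],s["t"];C0=-R.T@t
def w(u,v):
    q=(np.array([u,v])-K[:2,2])/K[0,0];th=np.hypot(*q);r=np.r_[np.sin(th)*q/th,np.cos(th)];return (R.T@(r/r[2]*D[v,u])+C0).round().tolist()
for v in range(200,410,15): print(v,[(u,w(u,v),s["img"][v,u].tolist()) for u in(300,317,332)])
E
```

```text
-0.20563052208831714 0.0 [497.78874219 248.8656318  216.87619671] [ 0.000e+00 -3.709e+01  3.187e+01 -0.000e+00 -1.000e-02  0.000e+00]
200 [(300, [491.0, 230.0, 2.0], [42, 42, 43]), (317, [454.0, 248.0, 242.0], [255, 254, 253]), (332, [491.0, 263.0, 2.0], [48, 46, 48])]
215 [(300, [507.0, 229.0, 1.0], [39, 37, 40]), (317, [461.0, 248.0, 241.0], [254, 254, 253]), (332, [507.0, 264.0, 1.0], [45, 42, 44])]
230 [(300, [524.0, 229.0, 0.0], [45, 41, 45]), (317, [467.0, 248.0, 243.0], [254, 254, 253]), (332, [524.0, 264.0, 1.0], [43, 40, 43])]
245 [(300, [540.0, 229.0, 2.0], [42, 41, 44]), (317, [474.0, 248.0, 241.0], [254, 254, 252]), (332, [541.0, 264.0, 1.0], [41, 41, 42])]
260 [(300, [558.0, 229.0, 0.0], [45, 44, 47]), (317, [480.0, 248.0, 241.0], [254, 254, 252]), (332, [558.0, 264.0, 0.0], [46, 44, 46])]
275 [(300, [575.0, 229.0, 2.0], [44, 42, 46]), (317, [487.0, 248.0, 242.0], [146, 144, 134]), (332, [575.0, 264.0, 2.0], [40, 39, 42])]
290 [(300, [486.0, 242.0, 259.0], [100, 97, 92]), (317, [486.0, 248.0, 259.0], [30, 34, 33]), (332, [486.0, 254.0, 260.0], [124, 121, 115])]
305 [(300
[... 267 characters left out ...]
4, 118])]
335 [(300, [486.0, 243.0, 296.0], [39, 39, 41]), (317, [491.0, 248.0, 287.0], [45, 45, 44]), (332, [486.0, 253.0, 295.0], [41, 40, 43])]
350 [(300, [485.0, 244.0, 305.0], [42, 41, 43]), (317, [497.0, 248.0, 286.0], [42, 43, 39]), (332, [485.0, 253.0, 305.0], [37, 39, 40])]
365 [(300, [481.0, 245.0, 319.0], [40, 41, 42]), (317, [503.0, 248.0, 286.0], [43, 43, 43]), (332, [485.0, 252.0, 313.0], [43, 42, 45])]
380 [(300, [486.0, 244.0, 318.0], [38, 38, 39]), (317, [542.0, 248.0, 242.0], [254, 254, 251]), (332, [490.0, 252.0, 313.0], [41, 40, 41])]
395 [(300, [491.0, 244.0, 318.0], [38, 40, 40]), (317, [553.0, 248.0, 241.0], [254, 254, 251]), (332, [493.0, 252.0, 315.0], [38, 39, 42])]
```

```bash
python3 - <<'E'
from rig import *
import cv2,numpy as np
w=snapshot("wrist")["img"][220:420,217:417]; s=snapshot("scene")["img"][210:300,440:530];d=snapshot("side")["img"][20:110,160:250]
g=lambda i,n:np.clip(255*(cv2.resize(i,(n,n),interpolation=cv2.INTER_CUBIC)/255.)**.5,0,255).astype(np.uint8)
W=g(w,500);r=np.vstack([g(s,300),g(d,300)])
cv2.imwrite("pics/j.png",np.hstack([np.vstack([W,np.zeros((100,500,3),np.uint8)]),r])[:,:,::-1])
E
```

```text
(no output)
```

View pics/j.png

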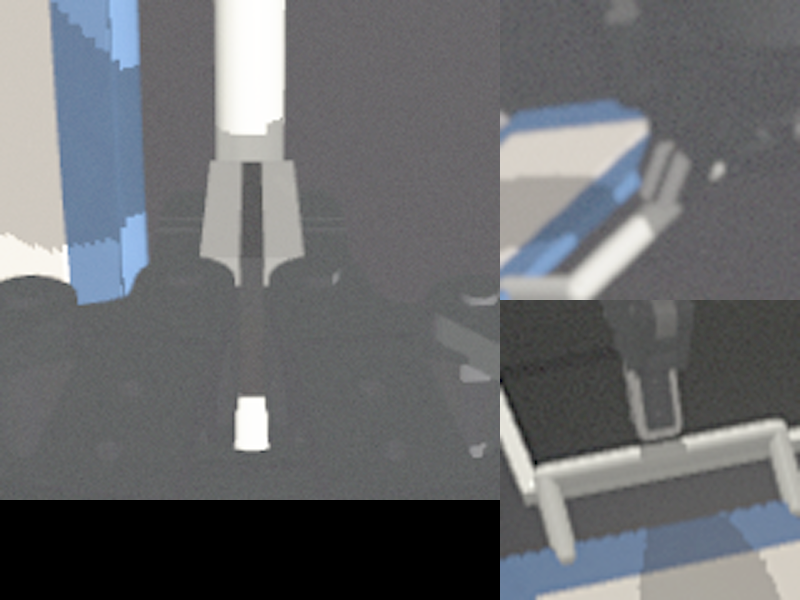

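```bash
python3 - <<'E'
from h import *
for z in (217,230,240,250,260): print(z,proj("side",np.r_[498,242,z]).round(1),proj("side",np.r_[498,249,z]).round(1),proj("scene",np.r_[498,249,z]).round(1))
from rig import *
s=snapshot("side");D=s["range_z"];K,R,t=s["K"],s["R"],s["t"]
for v in range(44,72,2):print(v,[(R.T@(np.linalg.inv(K)@[u,v,1]*D[v,u]-t)).round().tolist() for u in(202,207,212)])
s=sense(); print(s["joints"])
E
```

```text
217 [210.   76.6] [209.   74.5] [484.1 281.2]
230 [209.1  69.7] [208.   67.7] [486.2 275.9]
240 [208.3  64.4] [207.3  62.4] [487.8 271.7]
250 [207.6  59. ] [206.6  56.9] [489.5 267.4]
260 [206.9  53.5] [205.8  51.5] [491.2 263. ]
44 [[491.0, 237.0, 281.0], [499.0, 235.0, 280.0], [508.0, 241.0, 275.0]]
46 [[491.0, 238.0, 277.0], [499.0, 235.0, 277.0], [507.0, 239.0, 273.0]]
48 [[491.0, 240.0, 272.0], [498.0, 234.0, 274.0], [507.0, 240.0, 269.0]]
50 [[491.0, 241.0, 268.0], [498.0, 239.0, 268.0], [507.0, 239.0, 266.0]]
52 [[490.0, 241.0, 265.0], [497.0, 234.0, 267.0], [507.0, 243.0, 260.0]]
54 [[490.0, 242.0, 261.0], [498.0, 241.0, 260.0], [505.0, 235.0, 261.0]]
56 [[490.0, 243.0, 257.0], [496.0, 235.0, 259.0], [505.0, 237.0, 257.0]]
58 [[489.0, 243.0, 253.0], [496.0, 235.0, 256.0], [505.0, 239.0, 252.0]]
60 [[488.0, 239.0, 252.0], [497.0, 242.0, 249.0], [505.0, 242.0, 247.0]]
62 [[560.0, 669.0, 1.0], [572.0, 665.0, 1.0], [582.0, 657.0, 3.0]]
64 [[489.0, 250.0, 238.0], [497.0, 246.0, 239.0], [505.0, 245.0, 238.0]]
66 [[488.0, 246.0, 237.0], [495.0, 241.0, 238.0], [505.0, 246.0, 233.0]]
68 [[487.0, 242.0, 236.0], [495.0, 240.0, 235.0], [503.0, 242.0, 232.0]]
70 [[486.0, 241.0, 232.0], [495.0, 244.0, 229.0], [572.0, 617.0, 6.0]]
[19.7408555   7.79769596 13.01070069 95.19157038 -0.13595283 19.75879   ]
```

The last picture shows the shut fingertips (about z 247) just above the bar (top about z 241), so the real tips end roughly 30 mm short of the reported TCP. I reopen, go deeper and close again.

```bash
python3 -m jog '[[0,0,0,0,0,0],[0,0,0,0,0,0],[0,0,0,0,0,0],[0,0,0,0,0,0]]' 0.5
python3 -m jog '[[0,-0.001,0.005,0,0,0],[0,-0.001,0.012,0,0,0],[0,-0.001,0.018,0,0,0],[0,-0.001,0.024,0,0,0],[0,-0.001,0.024,0,0,0]]'
python3 -m jog '[[0,0,0,0,0,0],[0,0,0,0,0,0],[0,0,0,0,0,0],[0,0,0,0,0,0],[0,0,0,0,0,0]]' 0 30
python3 - <<'E'
from h import *
from rig import *
s=snapshot("side");D=s["range_z"];K,R,t=s["K"],s["R"],s["t"]
for v in range(48,80,3):print(v,[(R.T@(np.linalg.inv(K)@[u,v,1]*D[v,u]-t)).round().tolist() for u in(202,207,212)])
E
```

```text
time: 19.55
tool_pos: [497.8, 248.9, 216.9]
tool_rot: [-179.9, 0.1, 180.0]
ft_force: [-0.6, 0.1, -0.3]
gripper_width: 42.8
grip_force: 0.0
time: 20.18
tool_pos: [497.3, 247.7, 192.0]
tool_rot: [-179.9, -0.0, 180.0]
ft_force: [0.3, -0.8, 0.0]
gripper_width: 42.6
grip_force: 0.0
time: 20.8
tool_pos: [498.0, 248.5, 193.4]
tool_rot: [-180.0, 0.1, -180.0]
ft_force: [0.8, 2.2, 0.4]
gripper_width: 10.6
grip_force: 29.7
48 [[486.0, 214.0, 287.0], [491.0, 193.0, 296.0], [499.0, 198.0, 292.0]]
51 [[486.0, 214.0, 281.0], [491.0, 198.0, 288.0], [502.0, 213.0, 279.0]]
54 [[485.0, 215.0, 276.0], [493.0, 211.0, 276.0], [500.0, 211.0, 275.0]]
57 [[488.0, 235.0, 259.0], [492.0, 210.0, 272.0], [503.0, 227.0, 260.0]]
60 [[487.0, 235.0, 254.0], [494.0, 228.0, 256.0], [503.0, 230.0, 254.0]]
63 [[487.0, 239.0, 246.0], [494.0, 228.0, 251.0], [502.0, 230.0, 248.0]]
66 [[487.0, 243.0, 239.0], [493.0, 227.0, 246.0], [501.0, 227.0, 244.0]]
69 [[486.0, 242.0, 234.0], [492.0, 229.0, 240.0], [501.0, 231.0, 237.0]]
72 [[548.0, 616.0, 6.0], [492.0, 228.0, 235.0], [501.0, 233.0, 230.0]]
75 [[547.0, 616.0, -2.0], [492.0, 234.0, 226.0], [501.0, 237.0, 222.0]]
78 [[544.0, 605.0, -3.0], [555.0, 600.0, -2.0], [565.0, 593.0, -1.0]]
```

```bash
python3 -m jog '[[0,-0.0015,-0.0015,0,0,0],[0,-0.006,-0.0055,0,0,0],[0,-0.0124,-0.0113,0,0,0],[0,-0.0188,-0.0163,0,0,0],[0,-0.0252,-0.0211,0,0,0],[0,-0.032,-0.0256,0,0,0],[0,-0.0388,-0.0298,0,0,0],[0,-0.0388,-0.0298,0,0,0],[0,-0.0388,-0.0298,0,0,0]]' 0 45
python3 - <<'E'
from rig import *
from h import *
print(sense()["tool_pos"]+[0,0,41.6])
for c in("scene","side"):
    s=snapshot(c)
    print(c,landmark_of(c,"lid_bar")[:1],proj(c,np.r_[498,117.2+92.5,104+160.2]))
E
```

```text
time: 21.98
tool_pos: [498.1, 210.6, 224.0]
tool_rot: [179.9, 0.2, -180.0]
ft_force: [-0.9, 5.7, 4.1]
gripper_width: 10.2
grip_force: 44.4
[498.11009976 210.62313748 265.55541019]
scene [{'at': [469.1, 242.5], 'confidence': 0.8}] [468.79680051 246.26202391]
side [{'at': [213.6, 61.9], 'confidence': 0.64}] [211.46178426  60.66448026]
```

```bash
python3 -m jog '[[0,-0.003,-0.0017,0,0,0],[0,-0.0085,-0.0047,0,0,0],[0,-0.0143,-0.0075,0,0,0],[0,-0.0217,-0.0107,0,0,0],[0,-0.0292,-0.0136,0,0,0],[0,-0.0368,-0.0161,0,0,0],[0,-0.0446,-0.0185,0,0,0],[0,-0.0525,-0.0204,0,0,0],[0,-0.0604,-0.022,0,0,0],[0,-0.0604,-0.022,0,0,0],[0,-0.0604,-0.022,0,0,0]]'
python3 - <<'E'
from rig import *
from h import *
print(sense()["tool_pos"]+[0,0,41.6])
from rig import *
for c in("scene","side"):
    s=snapshot(c);D=s["range_z"];K,R,t=s["K"],s["R"],s["t"]
    print(c,landmark_of(c,"lid_bar")[:1],landmark_of(c,"lid_hinge")[:1],proj(c,np.r_[498,117.2+32.1,104+182.2]),proj(c,np.r_[498,117.2,104]))
    h,sv,v=[x for x in cv2.split(cv2.cvtColor(s["img"],cv2.COLOR_RGB2HSV))] if 0 else (0,0,0)
    im=s["img"].astype(int); m=(im[...,2]>im[...,0]+35)&(D>0)
    vv,uu=np.nonzero(m); X=((np.linalg.inv(K)@np.c_[uu,vv,np.ones(len(uu))].T*D[m])-t[:,None]).T@R
    k=(abs(X[:,0]-498)<115)&(X[:,1]>60)&(X[:,1]<260)&(X[:,2]>115)&(X[:,2]<265); X=X[k]
    A=np.polyfit(X[:,2],X[:,1],1); A=np.polyfit(*X[abs(X[:,1]-np.polyval(A,X[:,2]))<6][:,[2,1]].T,1)
    print(len(X),"lid angle a=",90-np.degrees(np.arctan(A[0])),"y at z=104",np.polyval(A,104))
E
```

```text
time: 23.55
tool_pos: [498.2, 148.3, 246.5]
tool_rot: [-179.9, 0.2, 180.0]
ft_force: [-0.7, 2.2, 8.0]
gripper_width: 9.9
grip_force: 47.0
[498.20268445 148.34773197 288.10603708]
scene [{'at': [439.2, 210.2], 'confidence': 0.64}] [{'at': [407.5, 277.3], 'confidence': 0.83}] [437.9760214 214.6686424] [406.71073202 277.23615588]
870 lid angle a= 81.27443359768851 y at z=104 122.12628642446148
side [{'at': [221.6, 70.9], 'confidence': 0.84}] [{'at': [236.2, 177.5], 'confidence': 0.98}] [219.71041419  66.84944506] [236.28333992 172.35882556]
155 lid angle a= 144.75042054155153 y at z=104 347.13259173677176
```

```bash
python3 -m jog '[[0,-0.003,-0.001,0,0,0],[0,-0.007,-0.002,0,0,0],[0,-0.012,-0.003,0,0,0],[0,-0.017,-0.0035,0,0,0],[0,-0.022,-0.004,0,0,0],[0,-0.027,-0.004,0,0,0],[0,-0.0305,-0.004,0,0,0],[0,-0.0305,-0.004,0,0,0],[0,-0.0305,-0.004,0,0,0],[0,-0.0305,-0.004,0,0,0]]'
cat > m.py <<'E'
from rig import *
from h import *
p=sense()["tool_pos"]+[0,0,41.6];print(p)
for c in("scene","side","scene"):
    s=snapshot(c);D=s["range_z"];K,R,t=s["K"],s["R"],s["t"]
    print(c,landmark_of(c,"lid_bar")[:1],landmark_of(c,"lid_hinge")[:1],proj(c,np.r_[498,117.2,289]),proj(c,np.r_[498,117.2,104]))
    im=s["img"].astype(int); m=(D>0)
    vv,uu=np.nonzero(m); X=((np.linalg.inv(K)@np.c_[uu,vv,np.ones(len(uu))].T*D[m])-t[:,None]).T@R
    k=(abs(X[:,0]-498)<105)&(abs(X[:,1]-117)<18)&(X[:,2]>118)&(X[:,2]<248); X=X[k]
    w=np.ones(len(X),bool)
    for _ in range(5):
        A=np.polyfit(X[w,2],X[w,1],1); r=X[:,1]-np.polyval(A,X[:,2]); w=abs(r-np.median(r[w]))<5
    print(w.sum(),"a=",90-np.degrees(np.arctan(A[0])),"y at 104,250",np.polyval(A,[104,250]))
E
python3 m.py
```

```text
time: 25.1
tool_pos: [498.0, 117.3, 249.5]
tool_rot: [-179.8, 0.1, 179.9]
ft_force: [1.7, 1.1, 5.5]
gripper_width: 10.1
grip_force: 46.6
[498.04792924 117.2970894  291.06069541]
scene [{'at': [424.2, 198.8], 'confidence': 0.98}] [{'at': [406.1, 279.8], 'confidence': 0.7}] [421.19698312 202.6007342 ] [406.71073202 277.23615588]
3428 a= 90.0852614350146 y at 104,250 [122.516341   122.29907929]
side [{'at': [227.8, 78.2], 'confidence': 0.71}] [{'at': [234.0, 174.6], 'confidence': 0.81}] [225.13520253  75.82600888] [236.28333992 172.35882556]
8638 a= 89.77126942877732 y at 104,250 [111.41644206 111.99929198]
scene [{'at': [419.8, 198.0], 'confidence': 0.84}] [{'at': [407.2, 274.4], 'confidence': 0.74}] [421.19698312 202.6007342 ] [406.71073202 277.23615588]
3419 a= 90.07413149152795 y at 104,250 [122.51251856 122.32361802]
```

```bash
python3 -m jog '[[0,0,0,0,0,0],[0,0,0,0,0,0],[0,0,0,0,0,0],[0,0,0,0,0,0]]' 0 50
python3 m.py | grep a=; python3 -c "
from rig import *
print(landmark_of('scene','bottle_a'),landmark_of('scene','jar'),abs(sense()['qvel']).max())
print(close_job())"
```

```text
time: 26.05
tool_pos: [498.0, 117.3, 249.4]
tool_rot: [-179.8, 0.1, 180.0]
ft_force: [2.2, 0.6, 5.6]
gripper_width: 10.1
grip_force: 48.8
3434 a= 90.0866164269286 y at 104,250 [122.53499682 122.31428235]
8647 a= 89.80656788816647 y at 104,250 [111.46056949 111.95347134]
3432 a= 90.07508798751505 y at 104,250 [122.51270901 122.32137114]
[{'at': [225.8, 313.5], 'confidence': 0.81}, {'at': [251.1, 359.7], 'confidence': 0.81}] [{'at': [174.7, 256.9], 'confidence': 0.95}, {'at': [277.6, 172.4], 'confidence': 0.42}] 0.08477905005053919
the job is handed in; nothing more can be done
None
```

I handed the job in at about 26 s: all five caps are in the bin, the empty tray is flat on the bench and released, the lid is held still by its bar at about 90°, and the bottles and jar were not disturbed.

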